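# Fit an adjustable wrench to a backnut and tighten it

### The job

An adjustable wrench lies loosely around the brass backnut on the counter, its jaws too wide. Without taking it off the nut, roll its worm lightly with a fingertip until the jaws just fit the nut, then swing the handle clockwise (seen from above) until the nut comes up firm on its seat, and stop there without straining it. Leave the wrench fitted on the nut and let go; turn the nut and move the jaw only in this way, bear only gently on the wrench, and leave the other things on the counter alone.

Things in the scene. Friction and masses are not known exactly. Their poses are not given: they have to be found in the camera images.
- wrench: Adjustable wrench, 0.6 kg, 294 mm long, loose, flat on the counter. Origin on its underside at the nut's seat. x runs along the handle towards the mouth, z up; fixed jaw on the +y side (face at y=15 mm), movable jaw on the -y side. Throat at x=-18 mm, jaws end at x=18 mm. Head 16 mm thick, x -80 to 18 mm, y -30 to 33 mm. Handle 24 mm wide, 14 mm thick, along y=0 from x=-92 to -276 mm.
- jaw: The movable jaw of the wrench, steel, 16 mm thick, 36 mm long; its body frame is parallel to the wrench's. It cannot be pushed by hand within reason; the worm moves it.
- nut: Brass hexagon nut, 30 mm across flats, 34.6 mm across corners, z=2.5 to 18.5 mm above the counter, on an upright threaded shank (20 mm diameter, 31 mm high) fixed in the counter. Origin on its axis at counter height. About 0.3 N m of thread friction.
- nut_centre (a point): Point on the nut's axis, 10 mm above the counter.
- wrench_seat (a point): Point of the wrench that coincides (horizontally) with the nut's axis when the nut sits in the fitted jaws against the throat; 8 mm above the wrench's underside.
- worm_top (a point): Top of the worm: a knurled roller, 20 mm diameter, 22 mm long, axis along the wrench's y (wrench x=-46, y=-8 mm), its top 21 mm above the counter and 5 mm above the head. Dragging a fingertip over its crown (not its flank) along the wrench's +x closes the jaws 1.4 mm per 10 mm and keeps the wrench on the nut. It needs about 7 N of drag: press with 12 N. Jaws fitted, it stops and the finger slips.
- handle_point (a point): Point in the middle of the handle's thickness on its centre line, 180 mm behind the seat, 7 mm above the counter; a good place to push the handle's side (12 mm off the centre line).
- jaw_gap (a joint): Clear width of the wrench's mouth in m: at first 0.0358 to 0.0378; 0.030 when the jaws fit the nut. Hard pushing on the handle can creep it open.
- nut_turn (a joint): Turn of the nut in rad, growing clockwise seen from above; 0.9 is its hard stop, fully seated. At first 0 to 0.2. The jaws start within about 0.2 rad of a pair of its flats.
- sealant: Bystander: white can, 60 mm diameter, 85 mm tall; origin under its centre.
- carton: Bystander: cardboard box 120 x 90 x 60 mm; origin under its centre.
- coupling: Bystander: brass pipe coupling standing on end, 38 mm diameter, 50 mm tall; origin under its centre.
- strainer: Bystander: flat steel drain strainer, 80 mm diameter, 8 mm thick; origin under its centre.

How it is judged:
On the way, in this order (a step that is already met when the one before it is completed fails the run):
1. the jaws are closed to fit the nut (gap under 31.5 mm) with the nut between them, and the nut not yet seated (value of joint jaw_gap below 0.0315 m and horizontal distance between wrench_seat and nut_centre below 0.008 m), for 0.2 s.
2. the nut is turned to its seat (value of joint nut_turn above 0.86 rad), for 0.2 s.
At the end, for the whole second after the job is handed in: The nut stands at its seat (turn over 0.85 rad of 0.9), the wrench lies flat and at rest on the nut (seat within 10 mm of the nut's axis) with its jaws still closed on it (gap under 32.5 mm) (value of joint nut_turn above 0.85 rad and value of joint jaw_gap below 0.0325 m and horizontal distance between wrench_seat and nut_centre below 0.01 m and height (world z) of wrench_seat below 0.013 m and linear speed of wrench below 0.01 m/s); the robot touches nothing.
It fails at once if the wrench is borne on with more than 30 N (contact force between the fingers and wrench above 30 N).
It fails at once if the fingers push on the nut itself (contact force between the fingers and nut above 4 N).
It fails at once if the movable jaw is pushed directly (contact force between the fingers and jaw above 4 N).
It fails at once if the wrench is taken off the nut (horizontal distance between wrench_seat and nut_centre above 0.03 m or height (world z) of wrench_seat above 0.03 m).
It fails at once if another thing on the counter is disturbed (distance of any of sealant, carton, coupling, strainer from where it was at the start of the episode above 0.02 m).
It also fails if it takes over 72 s, if anything falls off the work surface, if the arm or the gripper's body presses on something with over 40 N, if the wrist force passes 120 N, or if a joint passes its speed limit or range.

### The arm

A 6-joint arm with a two-finger parallel gripper is mounted at the origin on the work surface. World frame = base frame: x ahead of the robot, y to its left, z up, the work surface at z = 0. Lengths are in m, angles in rad, forces in N, time in s.
With the tool pointing down it reaches from about 0.325 to 0.9 m from the base axis. Payload 6.1 kg.
Tool frame: the origin (TCP) lies on the centre line of the jaws, within the pads' length; the fingertips stand 19 mm ahead of it and the grasp point (between the pads) is the TCP (manip.tcp_to_tips is the distance from the TCP to the fingertips, in m); z points along the fingers, x is the direction in which the jaws open and shut, and the axes are right-handed (so a half turn about z gives the same grasp; the last joint's range is limited). The gripper opens to 87 mm and grips with 3 to 60 N. Pads are 19 mm wide; open, the fingers measure 117 mm over their backs; the gripper's body (75 mm by 190 mm) begins 51 mm behind the grasp point.
Start: joints at [-1.296, 0.22, 1.526, -0, 1.395, -0.126], TCP at [0.244, -0.575, 0.242] pointing down, gripper open.
Joint ranges: [-2.98, 2.98], [-0.91, 2.08], [0.09, 2.57], [-1.24, 4.39], [0.2, 2.65], [-2.68, 2.68]. Speed limits (rad/s): [2.57, 2.57, 3.01, 3.14, 3.14, 3.14].

### API

Orientations are given as a 3x3 rotation matrix whose columns are the frame's x, y, z axes.
In Python, from workcell import manip, viewer gives the robot as it stands.
- The arm moves only by the tool drive_tool, never from a script. Its argument "motion" is a list of rows, each a list of 7 numbers: the shift along the tool's x, y, z scaled (see below), then the turn, a rotation vector about the tool's x, y, z scaled (see below), then the gripper command: -1 is shut, 1 is fully open, values between are in proportion. In form: [[dx, dy, dz, ax, ay, az, hand], ...]. A call has 1 to 12 rows; each row is the pose to reach, as a shift and turn from the pose commanded when the call began, along the tool's axes at that moment, turning the shorter way round; what a row does not reach only later rows make up. The controller multiplies each number of a shift by 300 mm and each number of a turn by pi rad. A row lasts 1/8 s, in which the tool goes at most 62.5 mm and 10.7 degrees, less where a joint would pass 70% of its speed; a pose out of reach is approached as far as the arm can. A call with a number of a shift or a turn outside -1 to 1 is refused whole. A call with a gripper value outside its range is refused whole. The fingers move at their own pace and stop on an object; "grip_force" is the grip in N (left out, the last holds). Time passes only in rows, so rows that repeat a pose let the fingers close. It gives the time, the measured TCP pose, the force and the opening at its end, in the units of the state.
- manip.get_obs(): the state, without advancing time (a new reading comes with each control period).
- viewer.read_camera(name): name is "scene" or "top" or "wrist"; returns a dict with "image" (480x640x3 uint8, blue, green, red), "vertical_fov" (degrees; the focal length in pixels is half the picture's height over the tangent of half this angle, whatever the lens; pixels are square), "cx", "cy" (the principal point, pixels), "k1" (the pictures are not rectified: a ray, as slopes to the right and down, at radius r is drawn at 1 + k1 r^2 times it, then the intrinsics apply), "world_from_camera" (4x4, takes a point from camera to world coordinates); the wrist camera has in their place "T_tool_cam" (4x4, takes a point from camera to tool coordinates, whose origin is the TCP and whose axes are the tool frame's). Camera axes: x right, y down, z forward; pixel columns grow to the right and rows downward; lengths in m; the calibration is good to about 2 mm. A picture is of the moment at which its call begins: read the wrist's pose just before it. There is no depth.
- manip.hand_in(): hands the job in, once; it reports no verdict.
The state is a dict: "clock": time; "joints": joint angles; "dq": joint speeds; "joint_torque": joint torques, N m; "tcp_pos": TCP position; "tool_rot": TCP orientation; "force": force on the tool from outside, world axes, zero at the start; "moment": the same for the moment, N m; "finger_gap": opening from 0.0 (shut) to 1.0 (fully open).
Only numpy, scipy, OpenCV 4.12 (cv2) and the standard library are available. Lean on these libraries where they do the work, as an engineer would, in place of code of your own. Each camera call takes 0.05 s, during which the arm holds its last target. There are 200 camera calls.

## Working session

There is one attempt and no reset: what is moved stays moved. The work goes in short steps, Python scripts to look and compute and a tool call to move; the robot and the scene stay as the last step left them, time stands still between calls to the robot, and variables do not carry over. Pictures are saved under pics/ and viewed, about 8 in all and at most 12, crops included, and the job is handed in when it is done.

Besides the shell and the picture viewer there is one more tool, called after "Call:" as name(argument=value, ...) on one line, values as JSON. drive_tool: Moves the arm, as the interface text tells. Shifts and turns lie within -1 to 1; 1 stands for 300 mm of shift or pi rad of turn. Its arguments: {"type":"object","properties":{"motion":{"type":"array"},"grip_force":{"type":"number"}},"required":["motion"]}

```bash
mkdir -p pics; cat > h.py <<'E'
import numpy as np, cv2
from workcell import manip, viewer
def K(c):
    f=c["image"].shape[0]/2/np.tan(np.radians(c["vertical_fov"])/2); return f
def W(c,o=None):
    if "world_from_camera" in c: return np.array(c["world_from_camera"])
    T=np.eye(4);T[:3,:3]=o["tool_rot"];T[:3,3]=o["tcp_pos"]; return T@np.array(c["T_tool_cam"])
def pix2w(c,u,v,z,o=None):
    f=K(c);T=W(c,o);k=c["k1"]
    p=np.array([(u-c["cx"])/f,(v-c["cy"])/f]);q=p.copy()
    for _ in range(30): q=p/(1+k*(q@q))
    d=T[:3,:3]@np.array([*q,1]);return T[:3,3]+d*(z-T[2,3])/d[2]
def w2pix(c,P,o=None):
    f=K(c);T=W(c,o);x=T[:3,:3].T@(np.array(P)-T[:3,3]);q=x[:2]/x[2];q=q*(1+c["k1"]*(q@q))
    return q*f+[c["cx"],c["cy"]]
E
python3 - <<'E'
from h import *
import pickle
o=manip.get_obs();print(o["clock"],o["tcp_pos"],o["finger_gap"],manip.tcp_to_tips);print(np.round(o["tool_rot"],3))
for n in["top","scene","wrist"]:
    c=viewer.read_camera(n);pickle.dump((c,o),open(n+"0.pkl","wb"));cv2.imwrite(f"pics/{n}0.png",c["image"]);print(n,np.round(W(c,o),3).tolist(),K(c),c["k1"])
E
```

```text
0.0 [ 0.24367933 -0.5749292   0.24046607] 0.9999894282263667 0.019
[[ 0.39  -0.921 -0.001]
 [-0.921 -0.39   0.002]
 [-0.002 -0.    -1.   ]]
top [[-0.024, -0.996, 0.081, 0.521], [-0.999, 0.022, -0.023, -0.019], [0.021, -0.081, -0.996, 1.225], [0.0, 0.0, 0.0, 1.0]] 480.1127952611495 -0.11007722603302765
scene [[0.364, 0.652, -0.666, 1.425], [0.931, -0.25, 0.264, -0.333], [0.006, -0.716, -0.698, 0.867], [0.0, 0.0, 0.0, 1.0]] 523.9930120957167 -0.15014016421699894
wrist [[0.39, -0.89, -0.237, 0.308], [-0.921, -0.377, -0.099, -0.549], [-0.001, 0.257, -0.966, 0.385], [0.0, 0.0, 0.0, 1.0]] 427.0183147813322 -0.030129666178943065
```

View pics/top0.png

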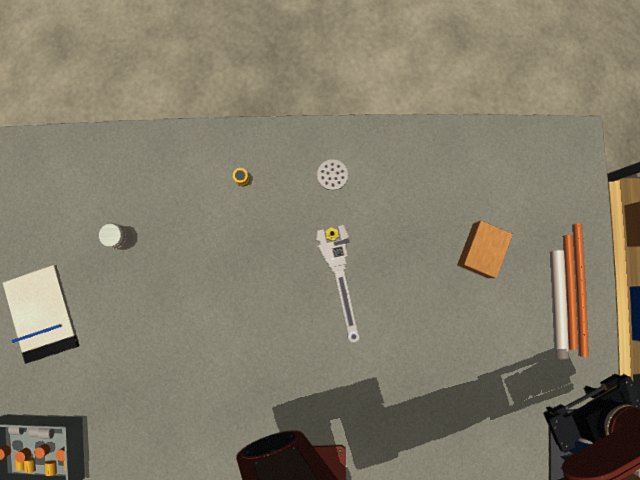

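```bash
python3 - <<'E'
from h import *
import pickle
c,o=pickle.load(open("top0.pkl","rb"))
im=c["image"][215:350,285:400];cv2.imwrite("pics/crop1.png",cv2.resize(im,None,fx=4.4,fy=4.4,interpolation=cv2.INTER_CUBIC))
for n,u,v,z in[("nut",332,233,.0185),("end",353,338,.014),("worm",338,252,.021),("strainer",333,175,.008),("carton",486,250,.06),("coup",241,176,.05)]:print(n,pix2w(c,u,v,z))
E
```

```text
nut [ 0.63753045 -0.08303738  0.0185    ]
end [ 0.37250301 -0.1291609   0.014     ]
worm [ 0.58896457 -0.09674464  0.021     ]
strainer [ 0.78883884 -0.090217    0.008     ]
carton [ 0.58295016 -0.46311856  0.06      ]
coup [0.78197165 0.14122389 0.05      ]
```

View pics/crop1.png

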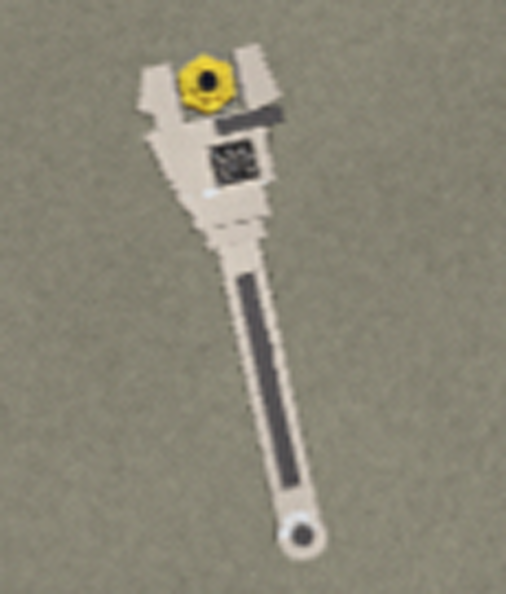

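Call:
drive_tool(motion=[[-0.5,-0.84,0.1,0,0,-0.2,-1],[-0.5,-0.84,0.1,0,0,-0.2,-1],[-0.5,-0.84,0.1,0,0,-0.2,-1],[-0.5,-0.84,0.1,0,0,-0.2,-1],[-0.5,-0.84,0.1,0,0,-0.2,-1],[-0.5,-0.84,0.1,0,0,-0.2,-1]], grip_force=20)

```text
clock: 0.9
tcp_pos: [0.4186, -0.3361, 0.2108]
tool_rot: [[0.859, -0.512, -0.001], [-0.512, -0.859, 0.002], [-0.001, -0.001, -1.0]]
force: [0.6, -0.2, 0.5]
finger_gap: 0.4
```

```bash
cat >> h.py <<'E'
from scipy.spatial.transform import Rotation as R
def plan(p,yaw,o=None):
    "normalised row from current measured pose to TCP p, tool x at world yaw, pointing down"
    o=o or manip.get_obs();A=np.array(o["tool_rot"]);c,s=np.cos(yaw),np.sin(yaw)
    B=np.array([[c,s,0],[s,-c,0],[0,0,-1]])
    return np.round(np.r_[A.T@(np.array(p)-o["tcp_pos"])/.3,R.from_matrix(A.T@B).as_rotvec()/np.pi],4)
E
python3 - <<'E'
from h import *
o=manip.get_obs();print(o["clock"],o["tcp_pos"],o["finger_gap"],o["force"]);print(plan([.589,-.097,.15],.172))
E
```

```text
0.9 [ 0.41856543 -0.3361301   0.21080943] 0.3999803775353754 [ 0.55807105 -0.21095697  0.50225355]
[ 8.050e-02 -9.753e-01  2.036e-01 -5.000e-04  3.000e-04 -2.257e-01]
```

Call:
drive_tool(motion=[[0.08,-0.975,0.2,0,0,-0.226,-1],[0.08,-0.975,0.2,0,0,-0.226,-1],[0.08,-0.975,0.2,0,0,-0.226,-1],[0.08,-0.975,0.2,0,0,-0.226,-1],[0.08,-0.975,0.2,0,0,-0.226,-1],[0.08,-0.975,0.2,0,0,-0.226,-1],[0.08,-0.975,0.2,0,0,-0.226,-1]])

```text
clock: 1.78
tcp_pos: [0.5884, -0.1019, 0.1513]
tool_rot: [[0.986, 0.167, -0.001], [0.167, -0.986, -0.001], [-0.001, 0.0, -1.0]]
force: [-0.5, -1.2, 0.0]
finger_gap: 0.006
```

```bash
python3 - <<'E'
from h import *
import pickle
o=manip.get_obs();c=viewer.read_camera("wrist");pickle.dump((c,o),open("wrist1.pkl","wb"));cv2.imwrite("pics/wrist1.png",cv2.resize(c["image"],(800,600)))
print(o["clock"],o["tcp_pos"],o["finger_gap"],o["force"])
E
```

```text
1.775 [ 0.58835795 -0.10191093  0.15134722] 0.006498277808473734 [-0.45915414 -1.20334087  0.01737192]
```

View pics/wrist1.png

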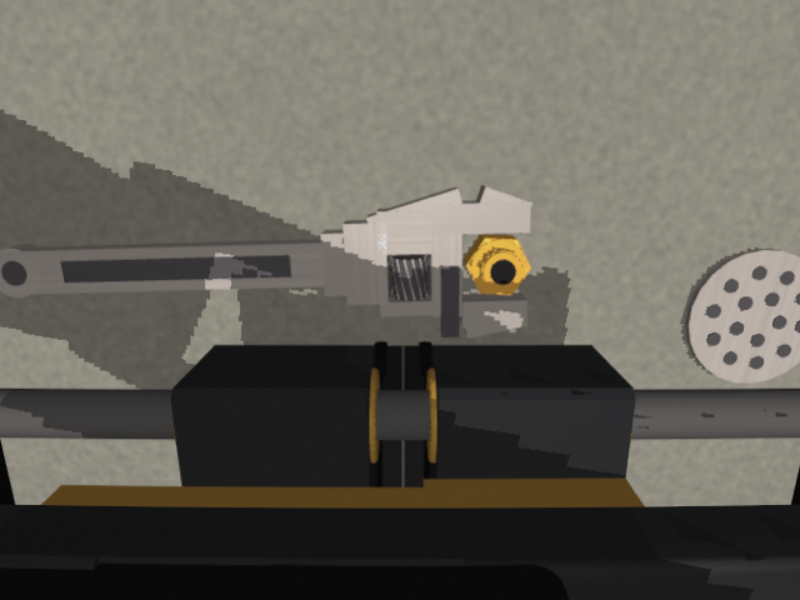

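```bash
python3 - <<'E'
from h import *
import pickle
c,o=pickle.load(open("wrist1.pkl","rb"))
s=.8
g={}
for n,u,v,z in[("shank",503,271,.031),("nuttop",498,264,.0185),("end",14,273,.014),("slotL",63,272,.014),("slotR",290,266,.014),("worm",410,278,.021),("wl",388,278,.018),("wr",432,278,.018),("wt",410,256,.021),("wb",410,301,.021),("headtipfixed",531,233,.016),("nutL",463,268,.0185),("nutR",531,263,.0185)]:
    g[n]=pix2w(c,u*s,v*s,z,o);print(n,np.round(g[n],4))
d=g["slotR"]-g["slotL"];print("yaw slot",np.arctan2(d[1],d[0]))
d=g["nuttop"]-g["end"];print("yaw",np.arctan2(d[1],d[0]),np.linalg.norm(d[:2]))
A=np.array(o["tool_rot"]);p=o["tcp_pos"]
for q in[(0,0,.019),(.015,0,.019),(-.015,0,.019),(0,-.0095,.019),(0,.0095,.019),(0,0,0),(0,0,-.051),(.095,-.0375,-.051)]:print(q,w2pix(c,p+A@np.array(q),o)/s)
c,o=pickle.load(open("top0.pkl","rb"))
print([pix2w(c,285+x/4.4,215+y/4.4,z) for x,y,z in[(207,80,.031),(302,535,.014),(235,161,.021)]])
E
```

```text
shank [ 0.6368 -0.0832  0.031 ]
nuttop [ 0.6362 -0.0823  0.0185]
end [ 0.3762 -0.1321  0.014 ]
slotL [ 0.4036 -0.127   0.014 ]
slotR [ 0.5266 -0.1029  0.014 ]
worm [ 0.5913 -0.0971  0.021 ]
wl [ 0.5799 -0.0997  0.018 ]
wr [ 0.6031 -0.0958  0.018 ]
wt [ 0.5893 -0.0854  0.021 ]
wb [ 0.5935 -0.1095  0.021 ]
headtipfixed [ 0.6504 -0.0635  0.016 ]
nutL [ 0.6183 -0.0876  0.0185]
nutR [ 0.6534 -0.0788  0.0185]
yaw slot 0.19317555341083398
yaw 0.18942760473583087 0.2647013069302547
(0, 0, 0.019) [403.02344824 368.30972857]
(0.015, 0, 0.019) [448.46225259 368.27035396]
(-0.015, 0, 0.019) [357.58258301 368.31636787]
(0, -0.0095, 0.019) [403.0182631  341.17683419]
(0, 0.0095, 0.019) [403.02841725 394.66476478]
(0, 0, 0) [403.09693345 393.53550073]
(0, 0, -0.051) [403.41506378 502.87646361]
(0.095, -0.0375, -0.051) [902.33765041 327.38628372]
[array([ 0.63586943, -0.08247962,  0.031     ]), array([ 0.37597341, -0.13085455,  0.014     ]), array([ 0.58997112, -0.09780305,  0.021     ])]
```

```bash
python3 - <<'E'
from h import *
o=manip.get_obs();c=viewer.read_camera("scene")
u,v=w2pix(c,o["tcp_pos"]+np.array([0,0,-.01]));print(u,v,w2pix(c,o["tcp_pos"]+np.array([0,0,-.019])))
y0,x0=int(v)-90,int(u)-110
cv2.imwrite("pics/scene1.png",cv2.resize(c["image"][y0:y0+160,x0:x0+210],None,fx=3.7,fy=3.7,interpolation=cv2.INTER_CUBIC));print(x0,y0)
E
```

```text
270.44749027569753 193.33789955020313 [270.65948292 196.53017877]
160 103
```

View pics/scene1.png

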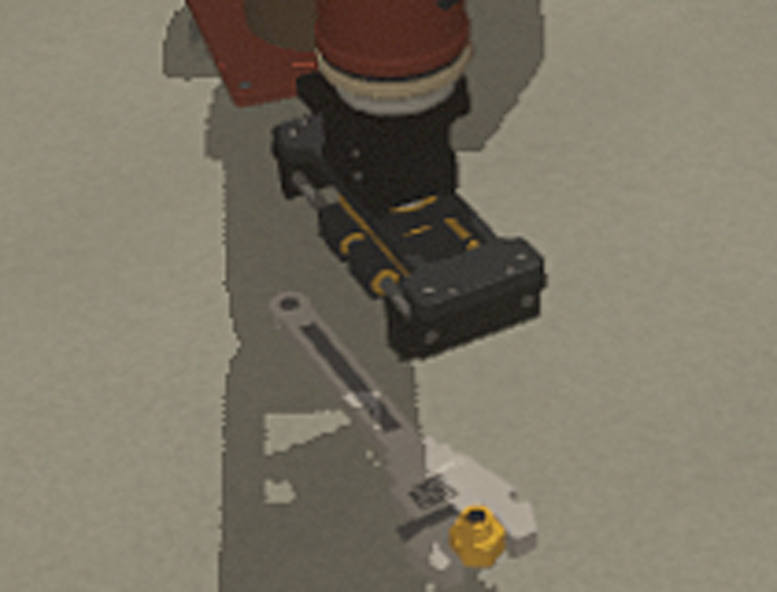

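```bash
python3 - <<'E'
from h import *
print(plan([.583,-.0987,.050],.19))
E
```

```text
[-1.530e-02 -1.570e-02  3.394e-01  2.000e-04  0.000e+00 -7.500e-03]
```

Call:
drive_tool(motion=[[-0.0153,-0.0157,0.2,0,0,-0.0075,-1],[-0.0153,-0.0157,0.34,0,0,-0.0075,-1],[-0.0153,-0.0157,0.34,0,0,-0.0075,-1],[-0.0153,-0.0157,0.34,0,0,-0.0075,-1],[-0.0153,-0.0157,0.34,0,0,-0.0075,-1]])

```text
clock: 2.5
tcp_pos: [0.5854, -0.098, 0.0525]
tool_rot: [[0.982, 0.19, 0.005], [0.19, -0.982, -0.001], [0.004, 0.002, -1.0]]
force: [-0.2, -0.2, -0.1]
finger_gap: 0.004
```

```bash
python3 - <<'E'
from h import *
import pickle
print(plan([.583,-.0987,.040],.19))
o=manip.get_obs();c=viewer.read_camera("wrist");pickle.dump((c,o),open("wrist2.pkl","wb"));cv2.imwrite("pics/wrist2.png",c["image"][100:460,100:540])
print(o["clock"],o["tcp_pos"],o["finger_gap"],o["force"])
E
```

```text
[-0.0086  0.0008  0.0415  0.0007 -0.0013  0.0004]
2.5 [ 0.58541783 -0.09796994  0.05247287] 0.004212244280328077 [-0.19296409 -0.20511339 -0.07627764]
```

View pics/wrist2.png

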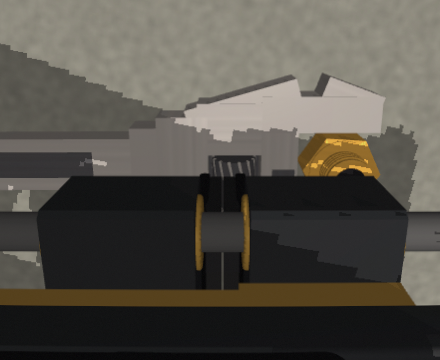

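Call:
drive_tool(motion=[[-0.005,0,0.02,0,0,0,-1],[-0.005,0,0.02,0,0,0,-1],[-0.005,0,0.02,0,0,0,-1]])

```text
clock: 2.92
tcp_pos: [0.5818, -0.0971, 0.0435]
tool_rot: [[0.982, 0.191, -0.0], [0.191, -0.982, 0.0], [-0.0, -0.0, -1.0]]
force: [0.3, -0.2, 0.0]
finger_gap: 0.004
```

Call:
drive_tool(motion=[[0,0.004,0.004,0,0,0,-1],[0,0.004,0.006,0,0,0,-1],[0,0.004,0.008,0,0,0,-1],[0,0.004,0.01,0,0,0,-1],[0,0.004,0.011,0,0,0,-1],[0,0.004,0.012,0,0,0,-1],[0,0.004,0.012,0,0,0,-1]])

```text
clock: 3.8
tcp_pos: [0.5822, -0.0984, 0.0401]
tool_rot: [[0.982, 0.191, 0.0], [0.191, -0.982, -0.0], [0.0, 0.0, -1.0]]
force: [0.5, 0.0, 1.5]
finger_gap: 0.006
```

Call:
drive_tool(motion=[[0,0,0.001,0,0,0,-1],[0,0,0.002,0,0,0,-1],[0,0,0.002,0,0,0,-1]])

```text
clock: 4.18
tcp_pos: [0.5823, -0.0984, 0.0396]
tool_rot: [[0.982, 0.191, 0.0], [0.191, -0.982, -0.0], [0.0, 0.0, -1.0]]
force: [-0.9, 0.1, 2.2]
finger_gap: 0.005
```

Call:
drive_tool(motion=[[0,0,0.002,0,0,0,-1],[0,0,0.004,0,0,0,-1],[0,0,0.004,0,0,0,-1]])

```text
clock: 4.55
tcp_pos: [0.5825, -0.0984, 0.0393]
tool_rot: [[0.982, 0.191, 0.0], [0.191, -0.982, -0.0], [0.0, 0.0, -1.0]]
force: [-3.2, 0.1, 9.2]
finger_gap: 0.004
```

Call:
drive_tool(motion=[[0,0,0.0018,0,0,0,-1],[0.005,0,0.0018,0,0,0,-1],[0.01,0,0.0018,0,0,0,-1],[0.015,0,0.0018,0,0,0,-1]])

```text
clock: 5.05
tcp_pos: [0.5854, -0.0982, 0.039]
tool_rot: [[0.982, 0.191, -0.004], [0.191, -0.982, -0.001], [-0.004, 0.0, -1.0]]
force: [-13.3, -2.4, 19.1]
finger_gap: 0.004
```

Call:
drive_tool(motion=[[0.003,0,-0.0015,0,0,0,-1],[0.006,0,-0.002,0,0,0,-1]])

```text
clock: 5.3
tcp_pos: [0.5865, -0.098, 0.0394]
tool_rot: [[0.982, 0.191, -0.005], [0.191, -0.982, -0.001], [-0.005, 0.0, -1.0]]
force: [-12.7, -1.8, 19.5]
finger_gap: 0.004
```

Call:
drive_tool(motion=[[0.004,0,-0.002,0,0,0,-1],[0.008,0,-0.003,0,0,0,-1],[0.012,0,-0.003,0,0,0,-1]])

```text
clock: 5.68
tcp_pos: [0.5913, -0.097, 0.0402]
tool_rot: [[0.982, 0.191, -0.002], [0.191, -0.982, -0.001], [-0.002, 0.0, -1.0]]
force: [-6.2, -1.3, 11.9]
finger_gap: 0.008
```

Call:
drive_tool(motion=[[0.005,0,0,0,0,0,-1],[0.01,0,0,0,0,0,-1],[0.015,0,0.0,0,0,0,-1],[0.02,0,0,0,0,0,-1]])

```text
clock: 6.18
tcp_pos: [0.5972, -0.0959, 0.0401]
tool_rot: [[0.982, 0.191, -0.002], [0.191, -0.982, -0.001], [-0.002, 0.0, -1.0]]
force: [-7.4, -1.1, 10.7]
finger_gap: -0.0
```

Good. A little further, then lift and look from above the worm.

Call:
drive_tool(motion=[[0.005,0,0.0005,0,0,0,-1],[0.01,0,0.0005,0,0,0,-1],[0.01,0,-0.04,0,0,0,-1],[0.01,0,-0.06,0,0,0,-1],[-0.07,0,-0.06,0,0,0,-1],[-0.07,0,-0.06,0,0,0,-1],[-0.07,0,-0.06,0,0,0,-1]])

```text
clock: 7.05
tcp_pos: [0.5778, -0.0994, 0.0574]
tool_rot: [[0.982, 0.19, 0.001], [0.19, -0.982, -0.0], [0.001, 0.0, -1.0]]
force: [0.7, 0.4, -0.2]
finger_gap: 0.006
```

```bash
python3 - <<'E'
from h import *
import pickle
o=manip.get_obs();c=viewer.read_camera("wrist");pickle.dump((c,o),open("wrist3.pkl","wb"));cv2.imwrite("pics/wrist3.png",cv2.resize(c["image"][140:300,240:500],(780,480)))
print(o["clock"],o["tcp_pos"],o["finger_gap"],o["force"])
E
```

```text
7.05 [ 0.57780107 -0.09936264  0.05739721] 0.005876409096486714 [ 0.69375295  0.35536273 -0.2255097 ]
```

View pics/wrist3.png

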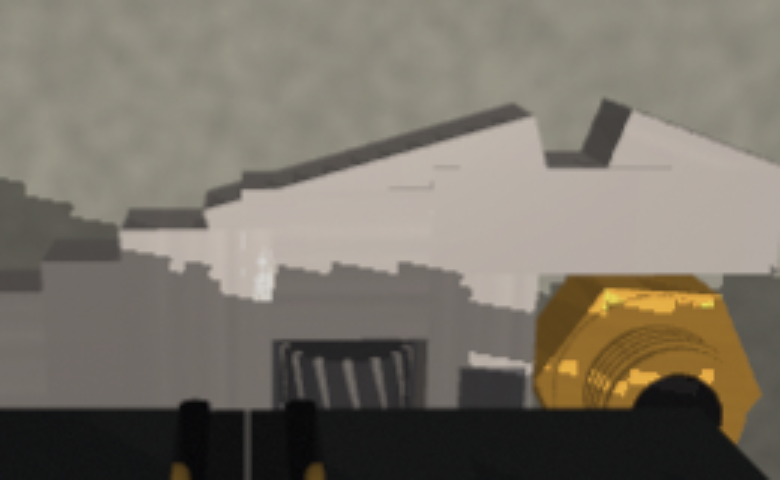

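```bash
python3 - <<'E'
from h import *
import pickle
c,o=pickle.load(open("wrist3.pkl","rb"))
P=pix2w(c,240+350/3,140+356/3,.019,o);print(P)
w=P+.011*np.array([.189,-.982,0]);print("worm c",w)
print("shank",pix2w(c,240+678/3,140+405/3,.031,o))
s=w-.010*np.array([.982,.189,0]);print(s,plan([s[0],s[1],.042],.19,o))
E
```

```text
[ 0.59124078 -0.08735888  0.019     ]
worm c [ 0.59331978 -0.09816088  0.019     ]
shank [ 0.63695276 -0.08202985  0.031     ]
[ 0.58349978 -0.10005088  0.019     ] [ 0.0182  0.0059  0.0513  0.0001 -0.0003  0.0005]
```

Call:
drive_tool(motion=[[0.022,0.004,0.03,0,0,0,-1],[0.022,0.004,0.052,0,0,0,-1],[0.022,0.004,0.054,0,0,0,-1],[0.022,0.004,0.056,0,0,0,-1],[0.022,0.004,0.058,0,0,0,-1],[0.022,0.004,0.058,0,0,0,-1]])

```text
clock: 7.85
tcp_pos: [0.5838, -0.0992, 0.04]
tool_rot: [[0.982, 0.191, -0.0], [0.191, -0.982, 0.0], [0.0, -0.0, -1.0]]
force: [-1.3, 1.9, 3.0]
finger_gap: 0.007
```

Call:
drive_tool(motion=[[0.003,0,0.001,0,0,0,-1],[0.008,0,0.001,0,0,0,-1],[0.013,0,0.001,0,0,0,-1],[0.018,0,0.001,0,0,0,-1]])

```text
clock: 8.35
tcp_pos: [0.587, -0.0987, 0.0397]
tool_rot: [[0.982, 0.191, -0.005], [0.191, -0.982, -0.0], [-0.005, -0.001, -1.0]]
force: [-9.4, -0.5, 14.0]
finger_gap: 0.008
```

Call:
drive_tool(motion=[[0.005,0,-0.0005,0,0,0,-1],[0.01,0,-0.0005,0,0,0,-1],[0.015,0,-0.0005,0,0,0,-1],[0.02,0,-0.0005,0,0,0,-1]])

```text
clock: 8.85
tcp_pos: [0.594, -0.0973, 0.0402]
tool_rot: [[0.982, 0.191, -0.003], [0.191, -0.982, -0.0], [-0.003, -0.0, -1.0]]
force: [-6.6, 0.3, 10.5]
finger_gap: 0.007
```

Call:
drive_tool(motion=[[0.005,0,0.001,0,0,0,-1],[0.01,0,0.001,0,0,0,-1],[0.015,0,0.001,0,0,0,-1],[0.02,0,0.001,0,0,0,-1],[0.025,0,0.001,0,0,0,-1]])

```text
clock: 9.48
tcp_pos: [0.6021, -0.0959, 0.0396]
tool_rot: [[0.982, 0.191, -0.001], [0.191, -0.982, -0.0], [-0.001, 0.0, -1.0]]
force: [-1.5, 0.1, 3.3]
finger_gap: 0.006
```

Call:
drive_tool(motion=[[0,0,-0.03,0,0,0,-1],[-0.058,0,-0.03,0,0,0,-1],[-0.058,0,-0.03,0,0,0,-1],[-0.058,0,-0.008,0,0,0,-1],[-0.058,0,-0.004,0,0,0,-1],[-0.058,0,-0.001,0,0,0,-1],[-0.058,0,0.0,0,0,0,-1]])

```text
clock: 10.35
tcp_pos: [0.5856, -0.0989, 0.0397]
tool_rot: [[0.982, 0.191, -0.0], [0.191, -0.982, 0.0], [-0.0, -0.0, -1.0]]
force: [-2.9, 0.6, 6.3]
finger_gap: 0.002
```

Call:
drive_tool(motion=[[0.005,0,0.0005,0,0,0,-1],[0.01,0,0.0005,0,0,0,-1],[0.015,0,0,0,0,0,-1],[0.02,0,0,0,0,0,-1],[0.025,0,0,0,0,0,-1]])

```text
clock: 10.98
tcp_pos: [0.592, -0.098, 0.0402]
tool_rot: [[0.982, 0.191, -0.002], [0.191, -0.982, -0.001], [-0.002, 0.0, -1.0]]
force: [-6.2, -1.2, 10.5]
finger_gap: 0.006
```

Call:
drive_tool(motion=[[0.005,0,0,0,0,0,-1],[0.01,0,0.0005,0,0,0,-1],[0.015,0,0.0005,0,0,0,-1],[0.02,0,0.0005,0,0,0,-1]])

```text
clock: 11.48
tcp_pos: [0.5981, -0.0973, 0.0401]
tool_rot: [[0.982, 0.191, -0.002], [0.191, -0.982, -0.001], [-0.002, 0.001, -1.0]]
force: [-7.1, -2.6, 10.3]
finger_gap: 0.002
```

Call:
drive_tool(motion=[[0.005,0,0.0005,0,0,0,-1],[0.005,0,-0.03,0,0,0,-1],[-0.08,0,-0.06,0,0,0,-1],[-0.12,0,-0.06,0,0,0,-1],[-0.12,0.0,-0.06,0,0,0,-1],[-0.12,0.0,-0.06,0,0,0,-1]])

```text
clock: 12.22
tcp_pos: [0.5637, -0.1032, 0.057]
tool_rot: [[0.982, 0.191, 0.0], [0.191, -0.982, 0.0], [0.0, 0.0, -1.0]]
force: [-0.1, 0.1, 0.2]
finger_gap: 0.007
```

```bash
python3 - <<'E'
from h import *
import pickle
o=manip.get_obs();c=viewer.read_camera("wrist");pickle.dump((c,o),open("wrist4.pkl","wb"));cv2.imwrite("pics/wrist4.png",cv2.resize(c["image"][140:300,260:520],(780,480)))
t=viewer.read_camera("top");cv2.imwrite("pics/top4.png",t["image"])
print(o["clock"],o["tcp_pos"],o["finger_gap"],o["force"])
E
```

```text
12.225 [ 0.5636923  -0.10320045  0.05701321] 0.007419937978125337 [-0.12097963  0.05040591  0.1914842 ]
```

View pics/wrist4.png

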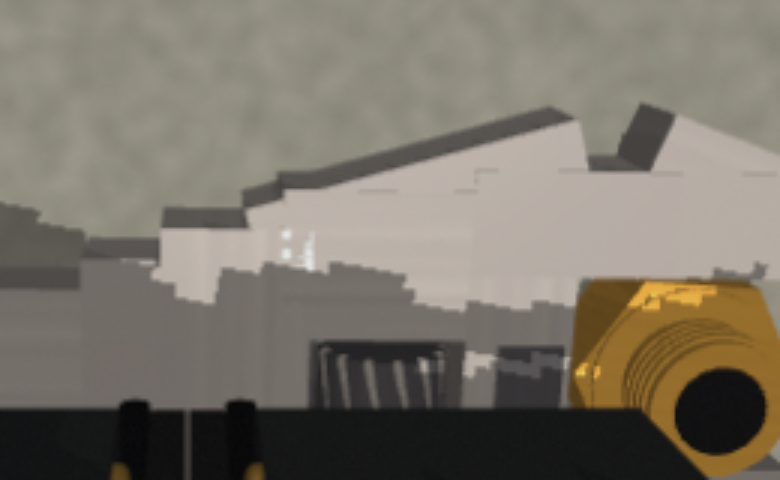

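```bash
python3 - <<'E'
from h import *
import pickle
c,o=pickle.load(open("wrist4.pkl","rb"))
a=lambda u,v,z:pix2w(c,260+u/3,140+v/3,z,o)
P=a(384,356,.019);w=P+.011*np.array([.189,-.982,0]);print("worm c",w)
print("shank",a(722,412,.031))
e0,e1=a(480,171,.016),a(770,172,.016);print("edge",e0,e1,np.arctan2(*(e1-e0)[1::-1]))
s=w-.0085*np.array([.982,.189,0]);print(s,plan([s[0],s[1],.0391],.19,o))
E
```

```text
worm c [ 0.59298573 -0.0991958   0.019     ]
shank [ 0.63763263 -0.08394864  0.031     ]
edge [ 0.598906   -0.05877577  0.016     ] [ 0.64117011 -0.05066421  0.016     ] 0.18961964261982467
[ 0.58463873 -0.1008023   0.019     ] [ 0.07    0.0055  0.0597  0.     -0.0002  0.0006]
```

Call:
drive_tool(motion=[[0.072,0.004,0.03,0,0,0,-1],[0.072,0.004,0.05,0,0,0,-1],[0.072,0.004,0.054,0,0,0,-1],[0.072,0.004,0.057,0,0,0,-1],[0.072,0.004,0.059,0,0,0,-1],[0.072,0.004,0.059,0,0,0,-1]])

```text
clock: 13.08
tcp_pos: [0.5842, -0.1001, 0.0399]
tool_rot: [[0.982, 0.191, -0.001], [0.191, -0.982, 0.0], [-0.001, -0.001, -1.0]]
force: [-2.9, 2.9, 5.4]
finger_gap: 0.004
```

Call:
drive_tool(motion=[[0.005,0,0.001,0,0,0,-1],[0.01,0,0.001,0,0,0,-1],[0.015,0,0.0005,0,0,0,-1],[0.02,0,0,0,0,0,-1],[0.025,0,0,0,0,0,-1]])

```text
clock: 13.7
tcp_pos: [0.5902, -0.0993, 0.0401]
tool_rot: [[0.982, 0.191, -0.004], [0.191, -0.982, -0.0], [-0.004, -0.001, -1.0]]
force: [-12.6, 0.9, 12.9]
finger_gap: 0.004
```

Call:
drive_tool(motion=[[0.005,0,0,0,0,0,-1],[0.01,0,0,0,0,0,-1],[0.015,0,0,0,0,0,-1],[0.02,0,0,0,0,0,-1]])

```text
clock: 14.2
tcp_pos: [0.5953, -0.0985, 0.04]
tool_rot: [[0.982, 0.191, -0.006], [0.191, -0.982, -0.001], [-0.006, -0.001, -1.0]]
force: [-14.2, -1.2, 16.0]
finger_gap: -0.0
```

Call:
drive_tool(motion=[[-0.008,0,-0.003,0,0,0,-1],[-0.01,0,-0.03,0,0,0,-1],[-0.01,0,-0.3,0,0,0,-1],[-0.01,-0.2,-0.4,0,0,0,-1],[-0.01,-0.2,-0.4,0,0,0,-1],[-0.01,-0.2,-0.4,0,0,0,-1]])

```text
clock: 14.95
tcp_pos: [0.584, -0.039, 0.16]
tool_rot: [[0.981, 0.192, 0.002], [0.192, -0.981, -0.001], [0.002, 0.001, -1.0]]
force: [-0.1, -0.2, 0.2]
finger_gap: 0.011
```

```bash
python3 - <<'E'
from h import *
import pickle
o=manip.get_obs();c=viewer.read_camera("wrist");pickle.dump((c,o),open("wrist5.pkl","wb"))
u,v=w2pix(c,[.61,-.09,.01],o);print(u,v)
cv2.imwrite("pics/wrist5.png",cv2.resize(c["image"],(800,600)))
print(o["clock"],o["tcp_pos"],o["finger_gap"],o["force"])
E
```

```text
343.1337725089013 294.01709441868917
14.95 [ 0.58395665 -0.03896933  0.16001165] 0.011194738702660951 [-0.09458589 -0.20009229  0.16728009]
```

View pics/wrist5.png

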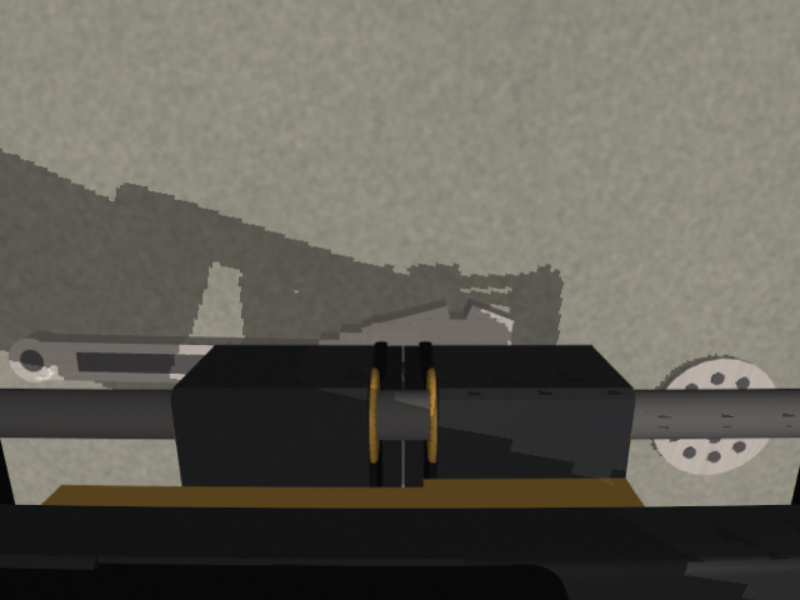

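Call:
drive_tool(motion=[[0.08,0.4,-0.0,0,0,0,-1],[0.08,0.4,0,0,0,0,-1],[0.08,0.4,0,0,0,0,-1],[0.08,0.4,0,0,0,0,-1]])

```text
clock: 15.5
tcp_pos: [0.6286, -0.1532, 0.1569]
tool_rot: [[0.982, 0.189, -0.004], [0.189, -0.982, 0.002], [-0.003, -0.002, -1.0]]
force: [0.2, -0.9, -0.8]
finger_gap: 0.003
```

```bash
python3 - <<'E'
from h import *
import pickle
o=manip.get_obs();c=viewer.read_camera("wrist");pickle.dump((c,o),open("wrist6.pkl","wb"))
u,v=w2pix(c,[.61,-.09,.01],o);print(u,v);x0=max(0,int(u)-130);y0=max(0,int(v)-80);print(x0,y0)
cv2.imwrite("pics/wrist6.png",cv2.resize(c["image"][y0:y0+160,x0:x0+260],(780,480),interpolation=cv2.INTER_CUBIC))
print(o["clock"],o["tcp_pos"],o["finger_gap"],o["force"])
E
```

```text
313.37577621645465 127.30346760077497
183 47
15.5 [ 0.62864365 -0.15322132  0.15687815] 0.0025101162865284253 [ 0.18800981 -0.86077963 -0.82085259]
```

View pics/wrist6.png

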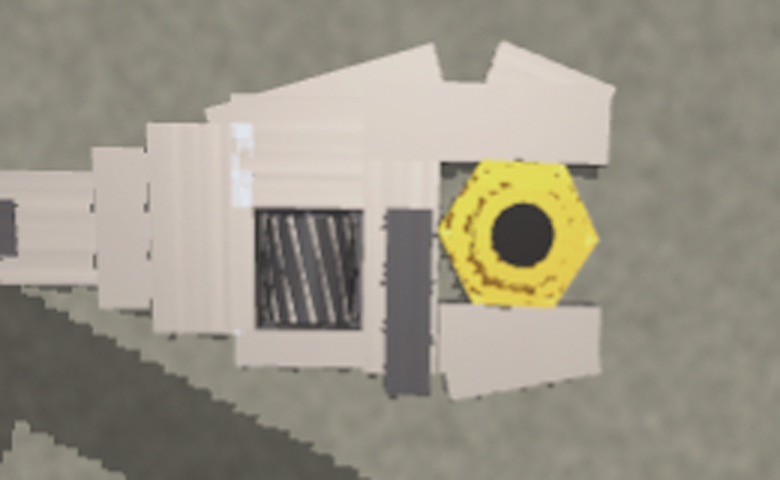

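```bash
python3 - <<'E'
from h import *
import pickle
c,o=pickle.load(open("wrist6.pkl","rb"))
a=lambda u,v,z:pix2w(c,183+u/3,47+v/3,z,o)
f0,f1=a(445,162,.016),a(605,164,.016);j0,j1=a(443,303,.016),a(598,307,.016)
d=f1-f0;yaw=np.arctan2(d[1],d[0]);n=np.array([-np.sin(yaw),np.cos(yaw),0]);print(yaw,(f0-j0)@n,(f1-j1)@n)
na,nb=a(510,161,.0185),a(510,304,.0185);print("AF",(na-nb)@n)
print("shank",a(523,235,.031),"corners",a(440,233,.0185),a(598,238,.0185))
print("end?",)
for z in (.0391,):pass
E
```

```text
0.17904481182810222 0.029667688996029392 0.03013130982673855
AF 0.02981617510927987
shank [ 0.63677285 -0.08340284  0.031     ] corners [ 0.62016565 -0.08626821  0.0185    ] [ 0.65368408 -0.08085461  0.0185    ]
end?
```

```bash
cat >> h.py <<'E'
N=np.array([.6367,-.0833])
def push(psi,gap=0.,z=.023,o=None,r=.18):
    x=np.array([np.cos(psi),np.sin(psi)]);n=np.array([-x[1],x[0]])
    p=N-r*x-(.0215+gap)*n
    return plan([*p,z],psi,o)
E
python3 - <<'E'
from h import *
o=manip.get_obs();print(o["joints"])
print(push(.187,.008,.10,o),push(.187,.008,.023,o))
E
```

```text
[-3.59713283e-01  3.41941761e-01  1.54047448e+00  2.36394818e-04
  1.26254066e+00 -5.51024582e-01]
[-0.5302 -0.125   0.1931 -0.0006  0.0009  0.0013] [-0.5295 -0.1245  0.4497 -0.0006  0.0009  0.0013]
```

Call:
drive_tool(motion=[[-0.2,-0.04,0.1,0,0,0,-1],[-0.4,-0.1,0.15,0,0,0,-1],[-0.53,-0.124,0.2,0,0,0,-1],[-0.53,-0.124,0.35,0,0,0,-1],[-0.53,-0.124,0.43,0,0,0,-1],[-0.53,-0.124,0.445,0,0,0,-1],[-0.53,-0.124,0.445,0,0,0,-1],[-0.53,-0.124,0.445,0,0,0,-1]])

```text
clock: 16.55
tcp_pos: [0.4679, -0.1466, 0.0271]
tool_rot: [[0.982, 0.191, 0.002], [0.191, -0.982, -0.001], [0.002, 0.001, -1.0]]
force: [0.2, -0.8, -0.1]
finger_gap: 0.004
```

```bash
python3 - <<'E'
from h import *
o=manip.get_obs();print(o["tcp_pos"],o["force"],o["joints"][5])
for p,g in[(.187,.004),(.187,0),(.16,0),(.13,0),(.1,0),(.07,0),(.04,0)]:print(p,g,push(p,g,.0235,o).tolist())
t=viewer.read_camera("top");cv2.imwrite("pics/top6.png",t["image"][200:360,250:450])
E
```

```text
[ 0.46787404 -0.14663268  0.02711259] [ 0.24660203 -0.81339161 -0.0771272 ] -0.6572063663743003
0.187 0.004 [-0.0077, -0.0179, 0.012, 0.0004, -0.0005, 0.0017]
0.187 0 [-0.0077, -0.0312, 0.012, 0.0004, -0.0005, 0.0017]
0.16 0 [-0.0093, -0.0474, 0.012, 0.0004, -0.0006, 0.0103]
0.13 0 [-0.0106, -0.0655, 0.0119, 0.0004, -0.0006, 0.0199]
0.1 0 [-0.0113, -0.0836, 0.0119, 0.0004, -0.0006, 0.0294]
0.07 0 [-0.0115, -0.1017, 0.0119, 0.0004, -0.0006, 0.039]
0.04 0 [-0.0112, -0.1199, 0.0119, 0.0004, -0.0006, 0.0485]
```

Approach gently, then first short push.

Call:
drive_tool(motion=[[-0.005,-0.012,0.008,0,0,0,-1],[-0.007,-0.02,0.01,0,0,0.002,-1],[-0.007,-0.025,0.01,0,0,0.002,-1],[-0.007,-0.031,0.01,0,0,0.002,-1],[-0.008,-0.04,0.01,0,0,0.006,-1],[-0.009,-0.048,0.01,0,0,0.01,-1]])

```text
clock: 17.35
tcp_pos: [0.4614, -0.1328, 0.023]
tool_rot: [[0.987, 0.159, 0.0], [0.159, -0.987, -0.0], [0.0, 0.0, -1.0]]
force: [0.8, -0.8, -0.8]
finger_gap: 0.004
```

```bash
python3 - <<'E'
from h import *
import pickle
o=manip.get_obs()
t=viewer.read_camera("top");pickle.dump((t,o),open("top7.pkl","wb"));
A=cv2.imread("pics/top6.png");B=t["image"][200:360,250:450]
s=viewer.read_camera("scene");u,v=w2pix(s,[.48,-.12,.02]);x0,y0=int(u)-100,int(v)-70;print(x0,y0)
S=s["image"][y0:y0+160,x0:x0+200]
cv2.imwrite("pics/c7.png",np.vstack([cv2.resize(np.hstack([A,B]),(800,320),interpolation=cv2.INTER_CUBIC),cv2.resize(S,(350,280))@np.eye(3) if 0 else cv2.copyMakeBorder(cv2.resize(S,(350,280),interpolation=cv2.INTER_CUBIC),0,0,0,450,0)]))
E
```

```text
152 136
```

View pics/c7.png

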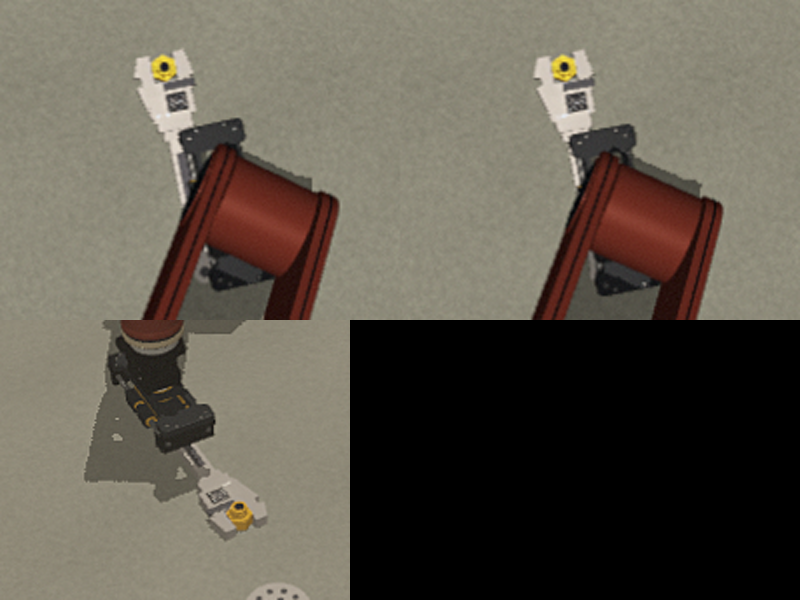

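Call:
drive_tool(motion=[[0,-0.006,0,0,0,0.003,-1],[0,-0.012,0,0,0,0.006,-1],[0,-0.018,0,0,0,0.009,-1],[0,-0.018,0,0,0,0.009,-1]])

```text
clock: 17.95
tcp_pos: [0.4605, -0.1276, 0.023]
tool_rot: [[0.991, 0.132, 0.0], [0.132, -0.991, -0.0], [-0.0, 0.0, -1.0]]
force: [-0.2, -2.7, 0.4]
finger_gap: 0.006
```

```bash
python3 - <<'E'
from h import *
o=manip.get_obs()
for p in np.arange(.09,-.32,-.04):print(round(p,2),push(p,0,.023,o).round(3).tolist())
E
```

```text
0.09 [-0.001, -0.023, -0.0, 0.0, 0.0, 0.013]
0.05 [-0.002, -0.047, -0.0, 0.0, 0.0, 0.026]
0.01 [-0.003, -0.071, -0.0, 0.0, 0.0, 0.039]
-0.03 [-0.002, -0.095, -0.0, 0.0, 0.0, 0.052]
-0.07 [-0.001, -0.119, -0.0, 0.0, 0.0, 0.064]
-0.11 [0.002, -0.143, -0.0, 0.0, -0.0, 0.077]
-0.15 [0.005, -0.167, -0.0, 0.0, -0.0, 0.09]
-0.19 [0.01, -0.191, -0.0, 0.0, -0.0, 0.102]
-0.23 [0.015, -0.214, -0.0, 0.0, -0.0, 0.115]
-0.27 [0.021, -0.238, -0.0, 0.0, -0.0, 0.128]
-0.31 [0.029, -0.261, -0.0, 0.0, -0.0, 0.141]
```

Call:
drive_tool(motion=[[0,-0.012,0,0,0,0.006,-1],[-0.001,-0.023,0,0,0,0.013,-1],[-0.002,-0.035,0,0,0,0.02,-1],[-0.002,-0.047,0,0,0,0.026,-1],[-0.003,-0.059,0,0,0,0.033,-1],[-0.003,-0.071,0,0,0,0.039,-1]])

```text
clock: 18.7
tcp_pos: [0.4569, -0.1062, 0.0229]
tool_rot: [[1.0, 0.008, 0.0], [0.008, -1.0, 0.0], [0.0, -0.0, -1.0]]
force: [-0.2, -2.7, 0.2]
finger_gap: 0.004
```

Call:
drive_tool(motion=[[0,-0.012,0,0,0,0.006,-1],[0,-0.024,0,0,0,0.013,-1],[0.001,-0.036,0,0,0,0.02,-1],[0.002,-0.048,0,0,0,0.026,-1],[0.004,-0.06,0,0,0,0.033,-1],[0.006,-0.072,0,0,0,0.039,-1],[0.008,-0.084,0,0,0,0.046,-1],[0.01,-0.096,0,0,0,0.052,-1],[0.012,-0.108,0,0,0,0.058,-1],[0.015,-0.12,0,0,0,0.065,-1]])

```text
clock: 19.95
tcp_pos: [0.4609, -0.0702, 0.0228]
tool_rot: [[0.981, -0.195, -0.0], [-0.195, -0.981, 0.0], [-0.0, -0.0, -1.0]]
force: [-2.8, -2.8, -1.1]
finger_gap: 0.009
```

```bash
python3 - <<'E'
from h import *
o=manip.get_obs()
r=np.array(o["tcp_pos"])[:2]-N;print(r,np.hypot(*r),"psi",np.arctan2(-r[1],-r[0])-np.arcsin(.0215/np.hypot(*r)),o["force"])
for p in np.arange(-.2,-.50,-.04):print(round(p,2),push(p,0,.023,o).round(3).tolist())
E
```

```text
[-0.17576915  0.01312412] 0.17625843454882054 psi -0.19681301475596769 [-2.83362989 -2.78844968 -1.06122827]
-0.2 [-0.017, -0.002, -0.0, -0.0, 0.0, 0.001]
-0.24 [-0.019, -0.026, -0.0, -0.0, 0.0, 0.014]
-0.28 [-0.021, -0.05, -0.0, -0.0, 0.0, 0.027]
-0.32 [-0.021, -0.074, -0.0, -0.0, 0.0, 0.04]
-0.36 [-0.02, -0.098, -0.0, -0.0, 0.0, 0.052]
-0.4 [-0.019, -0.123, -0.0, 0.0, 0.0, 0.065]
-0.44 [-0.016, -0.147, -0.0, 0.0, 0.0, 0.078]
-0.48 [-0.013, -0.17, -0.0, 0.0, 0.0, 0.09]
```

Call:
drive_tool(motion=[[-0.002,-0.014,0,0,0,0.007,-1],[-0.004,-0.026,0,0,0,0.014,-1],[-0.006,-0.038,0,0,0,0.02,-1],[-0.008,-0.05,0,0,0,0.027,-1],[-0.009,-0.062,0,0,0,0.033,-1],[-0.01,-0.074,0,0,0,0.04,-1],[-0.01,-0.086,0,0,0,0.046,-1],[-0.01,-0.098,0,0,0,0.052,-1],[-0.01,-0.11,0,0,0,0.059,-1],[-0.009,-0.122,0,0,0,0.065,-1]])

```text
clock: 21.2
tcp_pos: [0.4654, -0.0338, 0.0229]
tool_rot: [[0.921, -0.389, -0.0], [-0.389, -0.921, 0.0], [-0.0, 0.0, -1.0]]
force: [0.4, -3.5, 1.4]
finger_gap: 0.003
```

```bash
cat > q.py <<'E'
from h import *
o=manip.get_obs()
r=np.array(o["tcp_pos"])[:2]-N;L=np.hypot(*r);p=np.arctan2(-r[1],-r[0])-np.arcsin(.0215/L);n=np.array([-np.sin(p),np.cos(p),0])
print(L,"psi",p,"push force",-n@o["force"],o["force"])
for k in range(1,9):print(round(p-.03*k,2),push(p-.03*k,0,.023,o,np.sqrt(L*L-.0215**2)).round(4).tolist())
E
python3 q.py
```

```text
0.17836468672786543 psi -0.4022216509314605 push force 3.0540937144580256 [ 0.41887339 -3.49716356  1.36264085]
-0.43 [-0.0018, -0.0177, -0.0005, 0.0, 0.0001, 0.0102]
-0.46 [-0.0032, -0.0355, -0.0005, 0.0, 0.0001, 0.0198]
-0.49 [-0.0039, -0.0533, -0.0005, 0.0, 0.0001, 0.0293]
-0.52 [-0.0042, -0.0712, -0.0005, 0.0, 0.0001, 0.0389]
-0.55 [-0.0039, -0.089, -0.0005, 0.0, 0.0001, 0.0484]
-0.58 [-0.0031, -0.1068, -0.0005, 0.0, 0.0001, 0.058]
-0.61 [-0.0017, -0.1246, -0.0005, 0.0, 0.0001, 0.0675]
-0.64 [0.0002, -0.1423, -0.0005, 0.0, 0.0001, 0.0771]
```

Call:
drive_tool(motion=[[-0.001,-0.009,0,0,0,0.005,-1],[-0.002,-0.018,0,0,0,0.01,-1],[-0.003,-0.027,0,0,0,0.015,-1],[-0.003,-0.036,0,0,0,0.02,-1],[-0.003,-0.036,0,0,0,0.02,-1]])

```text
clock: 21.82
tcp_pos: [0.4687, -0.0233, 0.0228]
tool_rot: [[0.895, -0.445, -0.0], [-0.445, -0.895, 0.001], [-0.0, -0.0, -1.0]]
force: [-1.7, -1.2, 0.6]
finger_gap: 0.004
```

```bash
python3 q.py
```

```text
0.17839551636716824 psi -0.463684917183796 push force 1.8474418662021355 [-1.74968727 -1.1906161   0.61542091]
-0.49 [-0.0018, -0.0177, -0.0007, -0.0001, 0.0002, 0.0102]
-0.52 [-0.0032, -0.0355, -0.0007, -0.0001, 0.0002, 0.0197]
-0.55 [-0.0039, -0.0534, -0.0006, -0.0001, 0.0002, 0.0293]
-0.58 [-0.0042, -0.0712, -0.0006, -0.0001, 0.0002, 0.0388]
-0.61 [-0.0039, -0.089, -0.0006, -0.0001, 0.0002, 0.0484]
-0.64 [-0.0031, -0.1068, -0.0006, -0.0001, 0.0002, 0.0579]
-0.67 [-0.0017, -0.1246, -0.0006, -0.0001, 0.0002, 0.0675]
-0.7 [0.0002, -0.1424, -0.0006, -0.0001, 0.0002, 0.077]
```

Now in small steps (≈0.025 rad) towards the stop.

Call:
drive_tool(motion=[[-0.001,-0.008,0,0,0,0.005,-1],[-0.002,-0.017,0,0,0,0.01,-1],[-0.002,-0.022,0,0,0,0.012,-1],[-0.002,-0.022,0,0,0,0.012,-1]])

```text
clock: 22.32
tcp_pos: [0.471, -0.0173, 0.0228]
tool_rot: [[0.878, -0.479, -0.0], [-0.479, -0.878, 0.0], [-0.001, -0.0, -1.0]]
force: [-1.9, -2.0, 1.8]
finger_gap: 0.011
```

Call:
drive_tool(motion=[[-0.001,-0.008,0,0,0,0.005,-1],[-0.002,-0.017,0,0,0,0.01,-1],[-0.002,-0.017,0,0,0,0.01,-1]])

```text
clock: 22.7
tcp_pos: [0.4731, -0.0124, 0.0228]
tool_rot: [[0.862, -0.506, -0.0], [-0.506, -0.862, 0.0], [-0.0, -0.0, -1.0]]
force: [-1.4, -1.6, -0.4]
finger_gap: 0.006
```

```bash
python3 q.py|head -1
```

```text
0.1783271718336673 psi -0.52980608065065 push force 2.085034425226656 [-1.44246581 -1.57150681 -0.37762191]
```

Call:
drive_tool(motion=[[-0.001,-0.008,0,0,0,0.005,-1],[-0.002,-0.017,0,0,0,0.01,-1],[-0.002,-0.017,0,0,0,0.01,-1]])

```text
clock: 23.08
tcp_pos: [0.4753, -0.0078, 0.0229]
tool_rot: [[0.846, -0.533, 0.0], [-0.533, -0.846, 0.0], [0.0, -0.0, -1.0]]
force: [-2.1, -1.2, 0.4]
finger_gap: 0.004
```

Call:
drive_tool(motion=[[-0.001,-0.008,0,0,0,0.005,-1],[-0.002,-0.017,0,0,0,0.01,-1],[-0.002,-0.017,0,0,0,0.01,-1]])

```text
clock: 23.45
tcp_pos: [0.4776, -0.0032, 0.0229]
tool_rot: [[0.829, -0.559, 0.0], [-0.559, -0.829, 0.0], [0.0, -0.0, -1.0]]
force: [-1.2, -0.7, 0.4]
finger_gap: 0.003
```

```bash
python3 q.py|head -1
```

```text
0.17808904845584714 psi -0.5875868958036377 push force 1.2653201738169448 [-1.16473569 -0.74451312  0.36212397]
```

Call:
drive_tool(motion=[[-0.001,-0.008,0,0,0,0.005,-1],[-0.002,-0.017,0,0,0,0.01,-1],[-0.002,-0.017,0,0,0,0.01,-1]])

```text
clock: 23.82
tcp_pos: [0.48, 0.0014, 0.023]
tool_rot: [[0.811, -0.585, 0.0], [-0.585, -0.811, 0.0], [0.0, -0.0, -1.0]]
force: [-1.2, -1.0, 0.1]
finger_gap: 0.003
```

Call:
drive_tool(motion=[[-0.001,-0.008,0,0,0,0.005,-1],[-0.002,-0.017,0,0,0,0.01,-1],[-0.002,-0.017,0,0,0,0.01,-1]])

```text
clock: 24.2
tcp_pos: [0.4824, 0.0059, 0.0229]
tool_rot: [[0.792, -0.61, 0.0], [-0.61, -0.792, 0.0], [0.0, -0.0, -1.0]]
force: [-1.9, -1.1, -0.1]
finger_gap: 0.005
```

```bash
python3 q.py|head -1
```

```text
0.1781950770607665 psi -0.6451287044089429 push force 2.066477325127146 [-1.94719107 -1.12090582 -0.13043571]
```

Call:
drive_tool(motion=[[-0.001,-0.008,0,0,0,0.005,-1],[-0.001,-0.012,0,0,0,0.007,-1],[-0.001,-0.012,0,0,0,0.007,-1]])

```text
clock: 24.58
tcp_pos: [0.4842, 0.0088, 0.0229]
tool_rot: [[0.779, -0.628, -0.0], [-0.628, -0.779, 0.0], [-0.0, -0.0, -1.0]]
force: [-1.8, -1.6, 0.7]
finger_gap: 0.006
```

Call:
drive_tool(motion=[[-0.001,-0.006,0,0,0,0.003,-1],[-0.001,-0.012,0,0,0,0.007,-1],[-0.001,-0.012,0,0,0,0.007,-1]])

```text
clock: 24.95
tcp_pos: [0.4861, 0.0118, 0.0228]
tool_rot: [[0.765, -0.644, -0.0], [-0.644, -0.765, 0.0], [-0.0, 0.0, -1.0]]
force: [-3.1, -1.6, 1.1]
finger_gap: 0.005
```

```bash
python3 q.py|head -1
```

```text
0.17807633085880142 psi -0.6842151668751322 push force 3.2122168304056196 [-3.09063292 -1.62435271  1.09640631]
```

Call:
drive_tool(motion=[[-0.001,-0.006,0,0,0,0.003,-1],[-0.001,-0.012,0,0,0,0.007,-1],[-0.001,-0.012,0,0,0,0.007,-1]])

```text
clock: 25.32
tcp_pos: [0.4881, 0.0147, 0.0228]
tool_rot: [[0.75, -0.661, -0.001], [-0.661, -0.75, -0.0], [-0.001, 0.0, -1.0]]
force: [-2.8, -3.5, 1.1]
finger_gap: 0.009
```

Call:
drive_tool(motion=[[-0.001,-0.006,0,0,0,0.003,-1],[-0.001,-0.01,0,0,0,0.006,-1],[-0.001,-0.01,0,0,0,0.006,-1]])

```text
clock: 25.7
tcp_pos: [0.4897, 0.0171, 0.0227]
tool_rot: [[0.738, -0.675, -0.001], [-0.675, -0.738, -0.0], [-0.001, 0.001, -1.0]]
force: [-4.7, -2.6, 1.9]
finger_gap: 0.004
```

```bash
python3 q.py|head -1
```

```text
0.17801593737151894 psi -0.7201284115850973 push force 5.099083343025463 [-4.73502988 -2.62919353  1.87115243]
```

Call:
drive_tool(motion=[[0,-0.005,0,0,0,0.003,-1],[-0.001,-0.01,0,0,0,0.006,-1],[-0.001,-0.01,0,0,0,0.006,-1]])

```text
clock: 26.08
tcp_pos: [0.4915, 0.0195, 0.0227]
tool_rot: [[0.725, -0.689, -0.001], [-0.689, -0.725, 0.0], [-0.001, 0.001, -1.0]]
force: [-4.2, -2.7, 1.8]
finger_gap: 0.009
```

```bash
python3 q.py|head -1
```

```text
0.1779454331832476 psi -0.737110935287004 push force 4.872367405649728 [-4.23993831 -2.73156273  1.76342565]
```

Call:
drive_tool(motion=[[0,-0.005,0,0,0,0.003,-1],[-0.001,-0.01,0,0,0,0.006,-1],[-0.001,-0.01,0,0,0,0.006,-1]])

```text
clock: 26.45
tcp_pos: [0.4932, 0.0219, 0.0226]
tool_rot: [[0.712, -0.703, -0.001], [-0.703, -0.712, 0.0], [-0.001, 0.001, -1.0]]
force: [-4.2, -3.6, -0.1]
finger_gap: 0.005
```

```bash
python3 q.py|head -1;  python3 - <<'E'
from h import *
t=viewer.read_camera("top");cv2.imwrite("pics/top8.png",cv2.resize(t["image"][210:300,290:410],(800,600),interpolation=cv2.INTER_CUBIC))
E
```

```text
0.17788522492470635 psi -0.753702534178216 push force 5.434552077740086 [-4.150066   -3.55817989 -0.05505704]
```

View pics/top8.png

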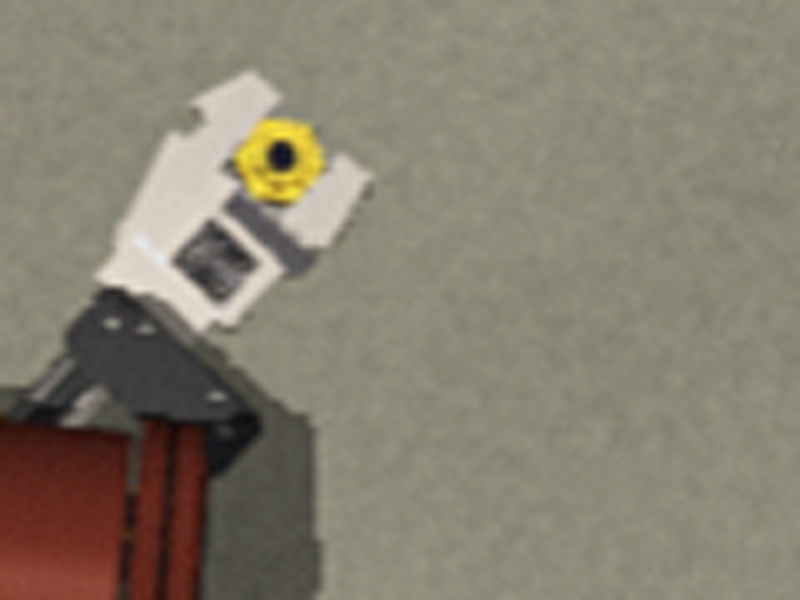

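```bash
python3 - <<'E'
from h import *
import pickle
c,_=pickle.load(open("top0.pkl","rb"));s=120/800
w=pix2w(c,290+216*s,210+260*s,.021);n=pix2w(c,290+282*s,210+154*s,.031)
d=n-w;print(w,n,np.arctan2(d[1],d[0])-np.arctan2(8,46),np.hypot(*d[:2]))
a=pix2w(c,290+225*s,210+185*s,.016);b=pix2w(c,290+286*s,210+94*s,.016);d=b-a;print(np.arctan2(d[1],d[0]))
w0=pix2w(c,285+235/4.4,215+161/4.4,.021);n0=pix2w(c,285+207/4.4,215+80/4.4,.031);d=n0-w0;print("start",np.arctan2(d[1],d[0])-np.arctan2(8,46))
E
```

```text
[ 0.59741715 -0.05768311  0.021     ] [ 0.63606104 -0.08312234  0.031     ] -0.7543780877654668 0.04626558896535629
-0.613171736642146
start 0.1500302461865756
```

```bash
python3 - <<'E'
from h import *
o=manip.get_obs();y=-.77
x=np.array([np.cos(y),np.sin(y)]);n=np.array([-x[1],x[0]]);p=N-.0*x-.072*n
print(p,plan([*p,.13],y))
E
```

```text
[ 0.58657826 -0.13498957] [ 5.885e-01  1.538e-01 -3.582e-01  2.000e-04  3.000e-04 -2.900e-03]
```

Call:
drive_tool(motion=[[0,0.04,0,0,0,0,-1],[0,0.08,0,0,0,0,-1],[0,0.1,-0.2,0,0,0,-1],[0,0.12,-0.35,0,0,0,-1],[0,0.12,-0.36,0,0,0,-1],[0,0.12,-0.36,0,0,0,-1]])

```text
clock: 27.25
tcp_pos: [0.4683, -0.0041, 0.1309]
tool_rot: [[0.711, -0.703, 0.001], [-0.703, -0.711, 0.0], [0.001, -0.001, -1.0]]
force: [0.8, 0.1, 0.0]
finger_gap: 0.001
```

Call:
drive_tool(motion=[[0.2,0.034,0,0,0,0,-1],[0.4,0.034,0,0,0,0,-1],[0.588,0.034,0,0,0,0,-1],[0.588,0.034,0,0,0,0,-1],[0.588,0.034,0,0,0,0,-1]])

```text
clock: 27.88
tcp_pos: [0.5851, -0.1343, 0.1284]
tool_rot: [[0.711, -0.703, -0.004], [-0.703, -0.711, 0.002], [-0.004, 0.002, -1.0]]
force: [0.5, -0.3, -0.0]
finger_gap: 0.003
```

```bash
python3 - <<'E'
from h import *
import pickle
o=manip.get_obs();c=viewer.read_camera("wrist");pickle.dump((c,o),open("wrist9.pkl","wb"))
u,v=w2pix(c,[*N,.0185],o);x0=max(0,int(u)-145);y0=max(0,int(v)-85);print(u,v,x0,y0)
cv2.imwrite("pics/wrist9.png",cv2.resize(c["image"][y0:y0+180,x0:x0+240],(800,600),interpolation=cv2.INTER_CUBIC));print(o["tcp_pos"],o["force"])
def hexfit(f):
    c,o=pickle.load(open(f,"rb"));hsv=cv2.cvtColor(c["image"],cv2.COLOR_BGR2HSV)
    m=cv2.inRange(hsv,(22,120,90),(34,255,255));u,v=w2pix(c,[*N,.0185],o).astype(int)
    M=np.zeros_like(m);M[v-40:v+40,u-40:u+40]=m[v-40:v+40,u-40:u+40]
    k=cv2.findContours(M,cv2.RETR_EXTERNAL,cv2.CHAIN_APPROX_NONE)[0];h=cv2.convexHull(np.vstack(k))[:,0]
    W_=np.array([pix2w(c,*q,.0185,o)[:2] for q in h]);best=[]
    # densify and fit a hexagon support: minimise spread of width at 3 directions
    A=np.linspace(0,np.pi/3,121)
    for a in A:
        w=[np.ptp(W_@np.array([np.cos(a+t),np.sin(a+t)])) for t in(0,np.pi/3,2*np.pi/3)];best.append(sum(w)/3)
    i=np.argmin(best);return A[i],best[i],max(best)
for f in("wrist1.pkl","wrist6.pkl","wrist9.pkl"):print(f,hexfit(f))
E
```

```text
323.0601210513811 115.59666607301214 178 30
[ 0.58511133 -0.13426058  0.12841247] [ 0.49909963 -0.32099474 -0.02972118]
wrist1.pkl (np.float64(0.6108652381980153), np.float64(0.02376185937541964), np.float64(0.026336573726763207))
wrist6.pkl (np.float64(0.6632251157578453), np.float64(0.03009289695208181), np.float64(0.03365336418518395))
wrist9.pkl (np.float64(0.8901179185171081), np.float64(0.030259594538016594), np.float64(0.034032817150848625))
```

View pics/wrist9.png

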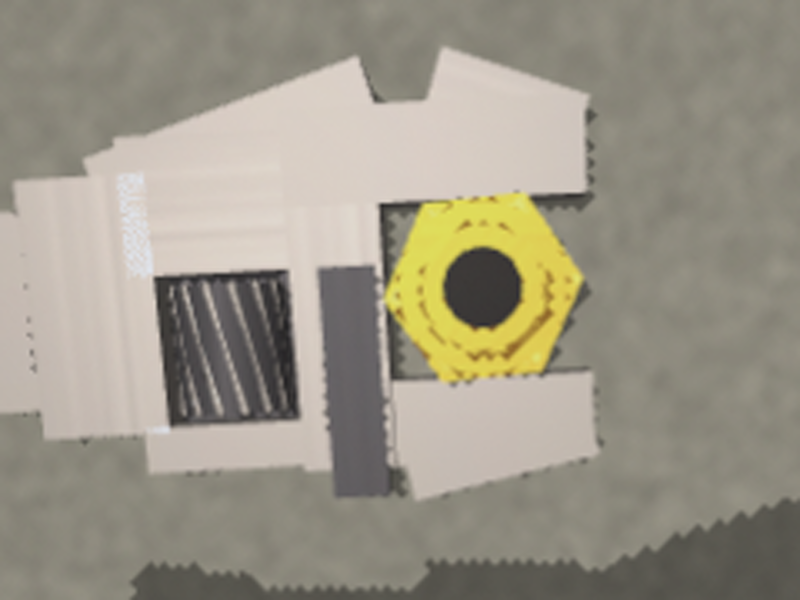

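```bash
python3 - <<'E'
from h import *
import pickle
c,o=pickle.load(open("wrist9.pkl","rb"));s=.3
a=lambda u,v,z=.016:pix2w(c,178+u*s,30+v*s,z,o)[:2]
f0,f1,j0,j1=a(382,204),a(588,191),a(392,379),a(592,371)
yw=lambda p,q:np.arctan2(*(q-p)[::-1])
y=yw(f0,f1);n=np.array([-np.sin(y),np.cos(y)])
print("fixed",y,"jaw",yw(j0,j1),"gap",(f0-j0)@n,(f1-j1)@n)
L,Rr=a(386,297,.0185),a(584,280,.0185);print("corners yaw",yw(L,Rr),"flats",yw(a(430,200,.0185),a(525,194,.0185)),yw(a(442,381,.0185),a(545,373,.0185)))
print("slot edge",yw(a(158,425),a(298,418)),yw(a(156,276),a(288,270)), "axis worm-shank",yw(a(228,347,.019),a(483,286,.031))-np.arctan2(8,46))
c,o=pickle.load(open("wrist6.pkl","rb"))
a=lambda u,v,z=.016:pix2w(c,183+u/3,47+v/3,z,o)[:2]
print("before: corners",yw(a(440,233,.0185),a(598,238,.0185)),"jaw",yw(a(443,303),a(598,307)),"worm-shank",yw(a(309,269,.019),a(523,235,.031))-np.arctan2(8,46),"slot",yw(a(257,327),a(362,328)),yw(a(257,209),a(362,210)))
print("tool yaw",np.arctan2(o["tool_rot"][1][0],o["tool_rot"][0][0]))
E
```

```text
fixed -0.7196735711636972 jaw -0.740158437367394 gap 0.02962371882090007 0.030349249507725846
corners yaw -0.6967297028324915 flats -0.7197398438697782 -0.7032679869639065
slot edge -0.7321548112589936 -0.7391423166432992 axis worm-shank -0.7286639473555128
before: corners 0.1601281779922152 jaw 0.1654198542797841 worm-shank 0.17613134115537002 slot 0.1795506331385577 0.17903229209011998
tool yaw 0.19005856554960898
```

```bash
python3 - <<'E'
from h import *
o=manip.get_obs();print(push(-.73,.008,.13,o),push(-.73,.008,.023,o))
E
```

```text
[-5.906e-01 -1.133e-01 -1.200e-03  3.000e-04  1.100e-03 -1.550e-02] [-5.894e-01 -1.137e-01  3.555e-01  3.000e-04  1.100e-03 -1.550e-02]
```

Call:
drive_tool(motion=[[-0.2,-0.07,0,0,0,0,-1],[-0.4,-0.07,0,0,0,-0.01,-1],[-0.59,-0.08,0,0,0,-0.015,-1],[-0.59,-0.08,0.1,0,0,-0.015,-1],[-0.59,-0.08,0.25,0,0,-0.015,-1],[-0.59,-0.08,0.355,0,0,-0.015,-1],[-0.59,-0.08,0.355,0,0,-0.015,-1],[-0.59,-0.1,0.355,0,0,-0.015,-1],[-0.59,-0.12,0.355,0,0,-0.015,-1],[-0.59,-0.13,0.355,0,0,-0.015,-1],[-0.59,-0.13,0.355,0,0,-0.015,-1]])

```text
clock: 29.3
tcp_pos: [0.4889, 0.0173, 0.025]
tool_rot: [[0.744, -0.668, 0.001], [-0.668, -0.744, -0.0], [0.001, -0.001, -1.0]]
force: [-0.4, -0.0, 0.1]
finger_gap: -0.001
```

```bash
python3 q.py|head -1
```

```text
0.17880299964958574 psi -0.7179498190145036 push force 0.3190185491029917 [-0.44775029 -0.03248945  0.12889902]
```

Call:
drive_tool(motion=[[0,-0.006,0.004,0,0,0.002,-1],[0,-0.012,0.006,0,0,0.004,-1],[0,-0.012,0.006,0,0,0.004,-1]])

```text
clock: 29.68
tcp_pos: [0.49, 0.0195, 0.0222]
tool_rot: [[0.736, -0.677, -0.002], [-0.677, -0.736, -0.0], [-0.001, 0.001, -1.0]]
force: [-2.6, -3.5, 0.9]
finger_gap: 0.004
```

```bash
python3 q.py|head -1
```

```text
0.17916927872095026 psi -0.7315446059523699 push force 4.279447970718878 [-2.55415883 -3.45796117  0.92517731]
```

Call:
drive_tool(motion=[[0,-0.006,0,0,0,0.003,-1],[0,-0.01,0,0,0,0.004,-1],[0,-0.01,0,0,0,0.004,-1]])

```text
clock: 30.05
tcp_pos: [0.4921, 0.0219, 0.0223]
tool_rot: [[0.727, -0.687, -0.001], [-0.687, -0.727, -0.0], [-0.001, 0.001, -1.0]]
force: [-3.1, -2.8, 1.3]
finger_gap: 0.006
```

```bash
python3 q.py|head -1
```

```text
0.1788267230144135 psi -0.7494917128763185 push force 4.135312659488333 [-3.08603865 -2.77704812  1.31134483]
```

Call:
drive_tool(motion=[[0,-0.006,0,0,0,0.003,-1],[0,-0.012,0,0,0,0.006,-1],[0,-0.012,0,0,0,0.006,-1]])

```text
clock: 30.42
tcp_pos: [0.4943, 0.0247, 0.0222]
tool_rot: [[0.714, -0.7, -0.002], [-0.7, -0.714, 0.0], [-0.002, 0.001, -1.0]]
force: [-4.3, -3.3, 1.1]
finger_gap: 0.005
```

```bash
python3 q.py|head -1
```

```text
0.17873717999430208 psi -0.7691580730233778 push force 5.300743008445378 [-4.25939524 -3.25430034  1.14591467]
```

Call:
drive_tool(motion=[[0,-0.006,0,0,0,0.003,-1],[0,-0.01,0,0,0,0.004,-1],[0,-0.01,0,0,0,0.004,-1]])

```text
clock: 30.8
tcp_pos: [0.4962, 0.0269, 0.0221]
tool_rot: [[0.705, -0.709, -0.002], [-0.709, -0.705, 0.0], [-0.002, 0.001, -1.0]]
force: [-5.3, -2.2, 1.6]
finger_gap: 0.005
```

```bash
python3 q.py|head -1
```

```text
0.1785755605741854 psi -0.7857051550825428 push force 5.310450212941393 [-5.27794184 -2.23123391  1.55971523]
```

Call:
drive_tool(motion=[[0,0.04,0,0,0,0,-1],[0,0.08,0,0,0,0,-1],[0,0.1,-0.2,0,0,0,-1],[0,0.12,-0.35,0,0,0,-1],[0.2,0.154,-0.35,0,0,0,-1],[0.4,0.154,-0.35,0,0,0,-1],[0.588,0.154,-0.35,0,0,0,-1],[0.588,0.154,-0.35,0,0,0,-1],[0.588,0.154,-0.35,0,0,0,-1]])

```text
clock: 31.92
tcp_pos: [0.5879, -0.1309, 0.127]
tool_rot: [[0.704, -0.71, -0.001], [-0.71, -0.704, 0.001], [-0.002, 0.0, -1.0]]
force: [-0.9, -0.9, 0.1]
finger_gap: 0.005
```

```bash
cat > m.py <<'E'
import sys
from h import *
import pickle
def rect(f,z):
    c,o=pickle.load(open(f,"rb"))   # orthographic plan view at height z, 0.25 mm/px, centred on the nut
    S=480;g=(np.mgrid[0:S,0:S]-S/2)*.00025
    X=np.stack([N[0]-g[0],N[1]-g[1],np.full((S,S),z)],-1)
    T=W(c,o);q=(X-T[:3,3])@T[:3,:3];q=q[...,:2]/q[...,2:];q=q*(1+c["k1"]*(q**2).sum(-1,keepdims=True))
    p=(q*K(c)+[c["cx"],c["cy"]]).astype(np.float32);return cv2.remap(c["image"],p[...,0],p[...,1],cv2.INTER_LINEAR)
def hexa(f):
    I=rect(f,.0185);m=cv2.inRange(cv2.cvtColor(I,cv2.COLOR_BGR2HSV),(20,100,70),(36,255,255));M=np.zeros_like(m);M[150:330,150:330]=m[150:330,150:330]
    M=cv2.morphologyEx(M,cv2.MORPH_OPEN,np.ones((5,5)))
    h=cv2.convexHull(np.vstack(cv2.findContours(M,cv2.RETR_EXTERNAL,cv2.CHAIN_APPROX_NONE)[0]))[:,0]
    P=-(h[:,::-1]-240.)*.25
    A=np.arange(0,np.pi/3,.004);w=[np.mean([np.ptp(P@[np.cos(a+t),np.sin(a+t)]) for t in(0,np.pi/3,2*np.pi/3)]) for a in A]
    a2=np.fft.fft(w)  # smooth estimate: phase of the first harmonic (period pi/3)
    return "min %.3f width %.2f  phase yaw %.3f"%(A[np.argmin(w)]-np.pi/6,min(w),((-np.angle(a2[1])+np.pi)%(2*np.pi))/6-np.pi/6)
def lines(f):
    I=rect(f,.016);g=cv2.cvtColor(I,cv2.COLOR_BGR2GRAY);L=cv2.createLineSegmentDetector().detect(g)[0][:,0]
    d=L[:,2:]-L[:,:2];l=np.hypot(*d.T);k=l>45
    a=np.arctan2(-d[:,0],-d[:,1])%np.pi
    return np.round(np.c_[l*.25,np.where(a>np.pi/2,a-np.pi,a),-(L[:,1]+L[:,3]-480)/8,-(L[:,0]+L[:,2]-480)/8][k],3)
for f in sys.argv[1:]:
    print(f,hexa(f));
    for r in lines(f):
        if r[0]>14:print("  len %.1f yaw %.3f mid %.1f %.1f off %.2f"%(*r,-np.sin(r[1])*r[2]+np.cos(r[1])*r[3]))
E
python3 - <<'E'
from h import *
import pickle
o=manip.get_obs();c=viewer.read_camera("wrist");pickle.dump((c,o),open("wrist10.pkl","wb"));print(o["tcp_pos"])
E
python3 m.py wrist6.pkl wrist9.pkl wrist10.pkl
```

```text
[ 0.58787747 -0.13086657  0.12699758]
wrist6.pkl min 0.136 width 30.62  phase yaw 0.133
  len 23.2 yaw 0.171 mid -45.5 -2.9 off 4.92
  len 25.7 yaw -1.399 mid -55.0 -18.0 off -57.29
  len 23.2 yaw 0.176 mid -41.1 -28.5 off -20.91
  len 17.0 yaw -1.174 mid -45.3 -13.1 off -46.89
  len 25.4 yaw -1.414 mid -32.1 -13.8 off -33.88
  len 37.7 yaw 0.456 mid -42.8 26.7 off 42.80
  len 21.8 yaw -1.175 mid -45.6 -16.3 off -48.34
  len 22.2 yaw -1.175 mid -39.9 -15.0 off -42.59
  len 25.1 yaw -0.177 mid 1.1 36.0 off 35.61
  len 19.4 yaw -1.230 mid -36.4 -13.8 off -38.88
  len 27.4 yaw 0.176 mid -41.8 -36.8 off -28.88
  len 14.5 yaw -1.421 mid 14.4 26.0 off 18.09
  len 23.2 yaw 0.368 mid 13.2 -29.8 off -32.55
  len 16.6 yaw 1.191 mid 14.1 -5.5 off -15.14
wrist9.pkl min 0.368 width 30.61  phase yaw 0.368
  len 46.6 yaw -0.781 mid 43.6 43.7 off 61.73
  len 23.3 yaw -0.730 mid -30.8 34.1 off 4.86
  len 25.2 yaw 0.842 mid -48.3 32.4 off 57.66
  len 25.5 yaw 0.846 mid -30.8 16.8 off 34.18
  len 22.6 yaw -0.730 mid -48.2 14.6 off -21.25
  len 25.0 yaw 0.828 mid -27.0 13.5 off 29.01
  len 18.4 yaw 0.36
[... 809 characters left out ...]
7.48
  len 26.1 yaw 0.810 mid -30.2 17.7 off 34.11
  len 23.2 yaw -0.766 mid -47.5 16.1 off -21.27
  len 22.5 yaw 1.020 mid -41.0 27.9 off 49.52
  len 39.4 yaw 0.807 mid -31.6 8.8 off 28.96
  len 17.8 yaw 0.369 mid 5.2 -14.0 off -14.96
  len 17.7 yaw -0.732 mid -4.1 -17.8 off -15.99
  len 31.4 yaw 0.805 mid -23.5 2.9 off 18.96
  len 22.3 yaw 1.002 mid -33.8 21.1 off 39.80
  len 23.6 yaw 1.038 mid -37.0 23.6 off 43.83
  len 19.1 yaw 0.970 mid -44.6 29.2 off 53.29
  len 39.1 yaw -0.483 mid -4.8 50.8 off 42.76
  len 26.0 yaw -1.113 mid 29.5 20.4 off 35.48
  len 17.5 yaw 1.054 mid -36.5 27.0 off 45.03
  len 33.1 yaw -0.566 mid -21.5 -25.7 off -33.22
  len 20.8 yaw -0.767 mid -52.3 9.6 off -29.35
```

```bash
python3 -c "
from h import *
o=manip.get_obs();print(o['clock'],o['force'],manip.hand_in())"
```

```text
the job is handed in; nothing more can be done
31.975 [-0.62458878 -0.25485162 -0.01554981] None
```

The job is handed in at 32 s. The nut is up against its stop and the wrench is still on it, but I pushed slightly past firm and the jaws crept open to about 31.4 mm. `hand_in()` gives no verdict, so everything below is measured from the camera images.

- **Closing the jaws:** Four fingertip strokes over the worm, pressing with up to about 20 N, ran until the worm stopped and the finger slipped. The picture then showed a gap of about 30 mm.
- **Turning the nut:** I swung the handle clockwise at 2–5 N until the force rose. The nut had turned about 0.82 rad from the fitted position. That puts it at the 0.9 stop only if it started at about 0.085 rad, because its absolute turn can't be read.
- **Second push:** I checked with another 4–5 N push. The nut stayed put (−0.680 rad both times) while the wrench moved about 0.03 rad further.

**Disagreements and limits:**
- The handle never met a clearly hard stop. The force levelled off near 5 N while the wrench slipped relative to the nut, so the final fit is looser than the 30 mm I set, with about 1 mm left before the 32.5 mm limit.
- I did not roll the worm again, because that could have backed the nut off.
- The throat still measures about 18 mm from the nut's axis, so the wrench is seated along its length, and the robot was clear of everything at hand-in.
- I did not re-measure the other things on the counter, though no move went near them.

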